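# Clear spent stopper and paper wad off the lab bench

## Robot

A 7-joint arm with a two-finger parallel gripper is mounted at the origin on the work surface. World frame = base frame: x ahead of the robot, y to its left, z up, the work surface at z = 0. Lengths are in mm, angles in rad, forces in N, time in s.
With the tool pointing down it reaches from about 425 to 875 mm from the base axis. Payload 8.4 kg.
Tool frame: the origin (TCP) lies at the very end of the fingers, on their centre line; the grasp point (between the pads) lies 19 mm behind it; z points along the fingers, y is the line along which they close (so a half turn about z gives the same grasp; the last joint's range is limited). The gripper opens to 85 mm and grips with 20 to 120 N. Pads are 22 mm wide; open, the fingers measure 114 mm over their backs; the gripper's body (76 mm by 85 mm) begins 54 mm behind the grasp point. The pads swing forward as they close: fully open they stand 13 mm farther back than shut.
Start: joints at [1.154, 0.333, 0.04, 1.465, -0.013, 1.343, -0.059], TCP at [203.088, -617.43, 231.308] pointing down, gripper open.
Joint ranges: [-2.58, 2.58], [-0.38, 2.09], [-1.3, 1.39], [0.25, 2.4], [-1.5, 4.64], [0.08, 2.09], [-2.65, 2.65]. Speed limits (rad/s): [2.22, 2.22, 2.79, 2.79, 3.14, 3.14, 3.14].

## Interface

Orientations are given as a rotation vector (axis times angle).
In Python, from plant import manip gives the robot as it stands.
- The arm moves only by the tool drive_effector, called after "Request:" as name([rows], argument=value, ...), one row to a line, values as JSON. Schema: {"type":"object","properties":{"moves":{"type":"array","items":{"type":"array","items":{"type":"array","items":{"type":"number"},"minItems":5,"maxItems":5},"minItems":1,"maxItems":12},"minItems":1,"maxItems":1},"force":{"type":"number"},"only":{"type":"string"},"quiet":{"type":"boolean"},"lines":{"type":"string"}},"required":["moves"],"additionalProperties":false}. moves is a list that holds a single list of rows (three levels of brackets), with 1 to 12 rows, each of 5 numbers: the opening from 0.0 (shut) to 1.0 (fully open), then dx, dy, dz in mm, then a turn about the tool's z in rad; each row shifts and turns the commanded pose from where the row before left it, along the tool's axes as they then stand; what a row does not reach is not made up. A row lasts 1/8 s, in which the tool goes at most 62.5 mm and 0.188 rad, less where a joint would pass 70% of its speed; a pose out of reach is approached as far as the arm can. The fingers move at their own pace and stop on an object; force is the grip in N (left out, the last holds). Time passes only in rows, so rows that do not move let the fingers close. The tool returns the time, the measured TCP pose, the force, the opening and the grip force at its end. only (a regular expression) keeps the lines of the reply that match it, lines (a string "A,B") keeps lines A to B, and quiet returns only ok. Input that does not fit is refused with a message, and nothing moves.
- manip.get_obs(): the state, without advancing time (a new reading comes with each control period).
- manip.read_camera(name): name is "side" or "top"; returns a dict with "img" (420x560x3 uint8, red, green, blue), "mtx" (3x3 intrinsics, pixels), "D" ([k1, k2, p1, p2, k3] as OpenCV has them; the pictures are not rectified), "view" (4x4, takes a point from world to camera coordinates). Camera axes: x right, y up, looking along -z (the intrinsics and any distortion apply to the point x, -y, -z); pixel columns grow to the right and rows downward; lengths in mm; the calibration is good to about 2 mm. A picture is of the moment at which its call begins. There is no depth.
- manip.job_done(): hands the job in; it is judged then, once.
The state is a dict: "clock": time; "qpos": joint angles; "qd": joint speeds; "joint_torque": joint torques, N m; "eef_pos": TCP position; "tcp_rot": TCP orientation; "force": force on the tool from outside, world axes, zero at the start; "wrist_torque": the same for the moment, N m; "finger_gap": opening from 0.0 (shut) to 1.0 (fully open); "grasp_force": force on a finger pad.
Only numpy, scipy, OpenCV 4.12 (cv2) and the standard library are available. Lean on these libraries where they do the work, as an engineer would, in place of code of your own. Each camera call takes 0.05 s, during which the arm holds its last target. There are 200 camera calls.

## Task

Clear the rubbish off the lab bench: put the crumpled blue paper wad and the old, cracked orange rubber stopper into the yellow waste bin. Leave the clean white stopper and the amber bottle standing where they are.

Things in the scene. Friction and masses are not known exactly. Their poses are not given: they have to be found in the camera images.
- wad: Rubbish: a crumpled ball of light blue paper, stiff and lumpy, about 40 mm across and 46 mm tall, about 15 g. The origin is under its middle, on the bench; it may lie at any yaw and can be gripped from above at any yaw.
- old_stopper: Rubbish: an orange rubber stopper with dark cracks across its top. A tapered solid stopper standing on its wide end: 42 mm diameter at the bottom, 32 mm at the top, 36 mm tall, about 40 g, rolls when on its side. The origin is the centre of its underside on the bench, z up.
- bin: The yellow open-topped waste bin, fixed to the bench: 180 x 180 mm outside, 110 mm high, walls and floor 6 mm thick, so the opening is 168 x 168 mm. The origin is the centre of its underside on the bench; x and y run along its sides (turned up to 20 degrees), z up.
- clean_stopper: To be kept: a clean white stopper of the same shape as the orange one. A tapered solid stopper standing on its wide end: 42 mm diameter at the bottom, 32 mm at the top, 36 mm tall, about 40 g, rolls when on its side. The origin is the centre of its underside on the bench, z up.
- bottle: To be kept: a closed amber bottle with a white label and a black cap, 66 mm in diameter, 130 mm tall, about 0.35 kg, standing loose on the bench. The origin is the centre of its underside, z up. The four loose things stand at least 100 mm apart, centre to centre, and 90 mm or more clear of the bin.

How it is judged (in metres and radians):
At the end, for the whole second after the job is handed in: The paper wad and the orange stopper are both inside the yellow bin, below its rim, and stay there (they may still rock or roll inside it); the clean white stopper and the amber bottle stand upright within 20 mm of where they started (x of wad in the frame of bin between -0.086 and 0.086 m and y of wad in the frame of bin between -0.086 and 0.086 m and z of wad in the frame of bin between 0 and 0.1 m and x of old_stopper in the frame of bin between -0.086 and 0.086 m and y of old_stopper in the frame of bin between -0.086 and 0.086 m and z of old_stopper in the frame of bin between 0 and 0.1 m and not (distance of clean_stopper from where it was at the start of the episode above 0.02 m or angle between clean_stopper's own z axis and vertical above 0.3 rad) and not (distance of bottle from where it was at the start of the episode above 0.02 m or angle between bottle's own z axis and vertical above 0.3 rad)); the robot touches nothing.
It fails at once if the clean white stopper is shifted by more than 20 mm or tipped (distance of clean_stopper from where it was at the start of the episode above 0.02 m or angle between clean_stopper's own z axis and vertical above 0.3 rad).
It fails at once if the amber bottle is shifted by more than 20 mm or tipped (distance of bottle from where it was at the start of the episode above 0.02 m or angle between bottle's own z axis and vertical above 0.3 rad).
It also fails if it takes over 51 s, if anything falls off the work surface, if the arm or the gripper's body presses on something with over 40 N, if the wrist force passes 120 N, or if a joint passes its speed limit or range.

## Working session

There is one attempt and no reset: what is moved stays moved. The work goes in short steps, Python scripts to look and compute and a tool call to move; the robot and the scene stay as the last step left them, time stands still between calls to the robot, and variables do not carry over. Pictures are saved under pics/ and viewed, at most 10 in all, crops included, and the job is handed in when it is done.

```bash
ls; mkdir -p pics
```

Run:
```python
from plant import manip
import cv2,pickle
d={}
for n in("top","side"):
    c=manip.read_camera(n);d[n]=c
    cv2.imwrite(f"pics/{n}0.png",c["img"][...,::-1])
    print(n,c["mtx"].tolist(),c["D"],c["view"].round(3).tolist())
pickle.dump(d,open("cam0.pkl","wb"))
print(manip.get_obs())
```

```text
pics
plant.py
top [[457.1340546808359, 0.0, 279.6283495869711], [0.0, 457.1340546808359, 207.13625823157324], [0.0, 0.0, 1.0]] [-0.15177532  0.          0.          0.          0.        ] [[-0.019, -1.0, -0.02, -31.472], [0.981, -0.023, 0.192, -558.073], [-0.193, -0.015, 0.981, -838.309], [0.0, 0.0, 0.0, 1.0]]
side [[404.3571169664405, 0.0, 275.2304329053794], [0.0, 404.3571169664405, 204.5696335768117], [0.0, 0.0, 1.0]] [-0.11309648  0.          0.          0.          0.        ] [[-0.786, -0.618, 0.019, 400.537], [0.467, -0.574, 0.673, -310.804], [-0.405, 0.538, 0.74, -522.523], [0.0, 0.0, 0.0, 1.0]]
{'clock': 0.1, 'qpos': array([ 1.15378333,  0.33383479,  0.03987912,  1.46614567, -0.01340698,
        1.34334436, -0.05852885]), 'qd': array([ 0.00053263,  0.00026492,  0.0006171 , -0.00146943, -0.0014102 ,
       -0.00092067, -0.00069906]), 'joint_torque': array([ 4.03541097e-03, -6.60014176e+01,  1.37013573e+00, -4.06470251e+01,
        1.70129305e-02,  8.96844431e-03, -8.57284931e-05]), 'eef_pos': array([ 202.9652776 , -617.06612082,  230.53201516]), 'tcp_rot': array([-3.10061195e+00, -4.96815710e-01,  5.07009817e-04]), 'force': array([-0.61615768, -0.01674891,  0.81562903]), 'wrist_torque': array([ 0.0023356 ,  0.02760914, -0.02600834]), 'grasp_force': 0.0, 'finger_gap': 0.9947899864846418}
```

View pics/top0.png

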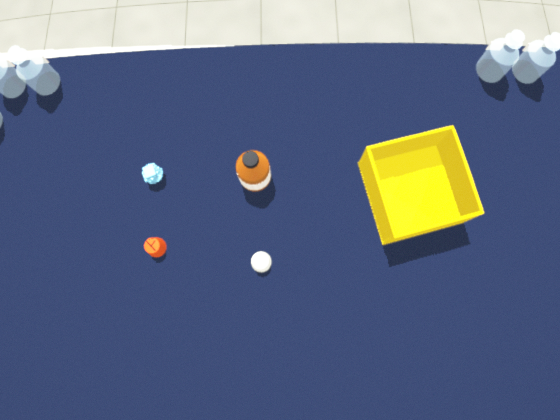

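View pics/side0.png

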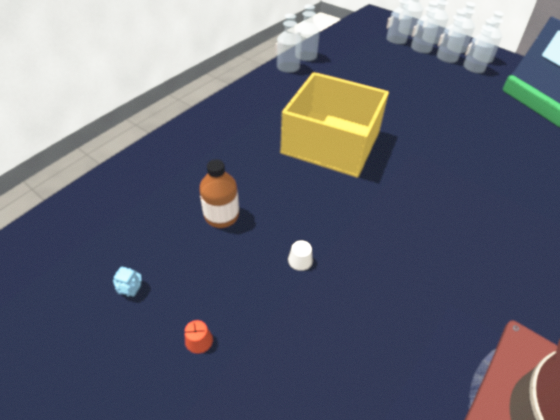

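The top view shows the wad at (152,173), orange stopper (155,247), white stopper (261,262), bottle (254,170), and bin rim corners near (366,148), (455,128), (482,213), (386,242). The side view shows the wad at (127,281), orange stopper (198,337), white stopper (301,256), and rim corners at (283,116), (317,76), (387,95).

Create h.py:
```python
import cv2,numpy as np
def ray(c,p):
    u=cv2.undistortPoints(np.array([[p]],float),c["mtx"],c["D"])[0,0]
    R=c["view"][:3,:3];o=-R.T@c["view"][:3,3]
    d=R.T@np.array([u[0],-u[1],-1.]);return o,d/np.linalg.norm(d)
def plane(c,p,z):
    o,d=ray(c,p);return o+d*(z-o[2])/d[2]
def tri(c1,p1,c2,p2):
    o1,d1=ray(c1,p1);o2,d2=ray(c2,p2)
    s=np.linalg.lstsq(np.c_[d1,-d2],o2-o1,rcond=None)[0]
    a,b=o1+s[0]*d1,o2+s[1]*d2;return (a+b)/2,np.linalg.norm(a-b)
HSV={"wad":((85,40,110),(108,200,255)),"old":((0,170,130),(14,255,255)),"clean":((0,0,150),(180,60,255)),"bin":((20,120,90),(35,255,255))}
def blob(c,n,near,r=40):
    m=cv2.inRange(cv2.cvtColor(c["img"],cv2.COLOR_RGB2HSV),*HSV[n])
    w=np.zeros_like(m);cv2.circle(w,near,r,255,-1)
    cs,_=cv2.findContours(m&w,cv2.RETR_EXTERNAL,cv2.CHAIN_APPROX_NONE)
    k=cv2.convexHull(np.vstack([q for q in cs if len(q)>8]));M=cv2.moments(k)
    return np.array([M["m10"]/M["m00"],M["m01"]/M["m00"]]),k
```

Run:
```python
import pickle;from h import *
d=pickle.load(open("cam0.pkl","rb"));t,s=d["top"],d["side"]
for n,a,b,r in(("wad",(152,173),(127,281),25),("old",(155,247),(198,337),25),("clean",(261,262),(301,256),25)):
    pa,ka=blob(t,n,a,r);pb,kb=blob(s,n,b,r)
    print(n,pa.round(1),cv2.boundingRect(ka),pb.round(1),cv2.boundingRect(kb),[np.round(x,1) for x in tri(t,pa,s,pb)],plane(t,pa,20).round(1),plane(s,pb,20).round(1))
for nm,c,p in(("t",t,(420,185)),("s",s,(335,122))):
    k=blob(c,"bin",p,85)[1]; print(nm,cv2.approxPolyDP(k,4,True)[:,0].tolist())
# bottle base by amber/label lowest: cap triangulation
print("cap",tri(t,(251,159),s,(216,168)))
# bottle
```

```text
wad [151.7 172.8] (141, 162, 23, 22) [126.4 280.8] (112, 266, 30, 30) [array([643.4, 223.7,  20.8]), np.float64(0.1)] [643.6 223.9  20. ] [644.1 223.5  20. ]
old [155.3 246.7] (145, 238, 21, 19) [198.2 338.8] (186, 324, 26, 28) [array([489.2, 215.5,   4.1]), np.float64(1.1)] [487.9 211.1  20. ] [482.2 218.9  20. ]
clean [260.8 261.1] (251, 251, 21, 21) [300.1 254.9] (288, 240, 24, 30) [array([456.5,  -2.6,  12.7]), np.float64(0.8)] [455.6  -3.2  20. ] [454.3   2.   20. ]
t [[452, 125], [483, 213], [382, 244], [358, 164], [366, 146]]
s [[313, 72], [388, 93], [377, 135], [357, 176], [281, 152], [282, 111]]
cap (array([636.3185911 ,   6.65868446, 118.71368993]), np.float64(0.6242509523778395))
```

Run:
```python
import pickle;from h import *
d=pickle.load(open("cam0.pkl","rb"));t,s=d["top"],d["side"]
print([[np.round(x,1) for x in tri(t,a,s,b)] for a,b in(((366,147),(283,112)),((453,126),(315,74)),((483,213),(387,93)))])
for p in((366,147),(453,126),(483,213),(383,244)): print(plane(t,p,110).round(1))
c=lambda i,x,y:cv2.resize(i["img"][y-20:y+20,x-20:x+20,::-1],(400,400),interpolation=cv2.INTER_NEAREST)
cv2.imwrite("pics/z.png",np.hstack([c(t,155,247),c(s,198,337)]))
for i,a,r in((t,(155,247),22),(s,(198,337),24)):
    g=cv2.cvtColor(i["img"],cv2.COLOR_RGB2HSV)
    m=cv2.inRange(g,(0,120,70),(20,255,255));x0,y0=a;m2=np.zeros_like(m);m2[y0-r:y0+r,x0-r:x0+r]=m[y0-r:y0+r,x0-r:x0+r]
    print(cv2.boundingRect(m2))
```

```text
[[array([ 657.9, -210. ,  107.7]), np.float64(1.6)], [array([ 699. , -385.9,  103.5]), np.float64(3.8)], [array([ 528. , -426.4,  102.7]), np.float64(1.1)]]
[ 657.9 -209.2  110. ]
[ 698.3 -382.6  110. ]
[ 526.3 -423.4  110. ]
[ 474.1 -229.6  110. ]
(144, 237, 22, 21)
(185, 320, 28, 33)
```

View pics/z.png

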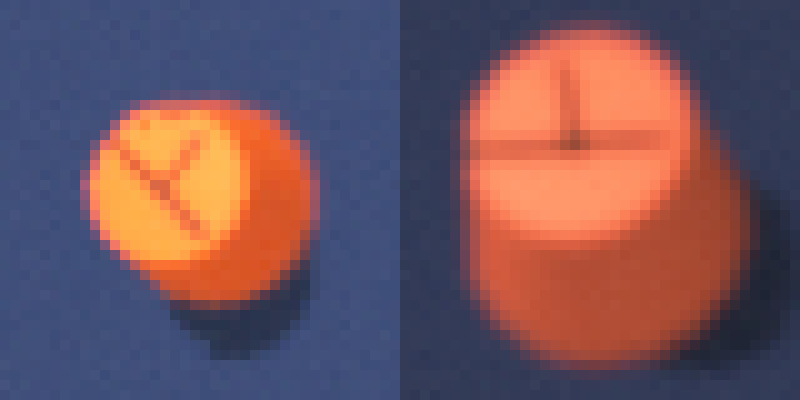

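The zoom shows the orange stopper upright. Its top-face centre is at about (151,244.5) in the top view and (194.7,329.5) in the side view.

Run:
```python
import pickle;from h import *
from scipy.spatial.transform import Rotation as R
d=pickle.load(open("cam0.pkl","rb"));t,s=d["top"],d["side"]
print(tri(t,(151.1,244.5),s,(194.7,329.5)),plane(t,(151.1,244.5),36),plane(s,(194.7,329.5),36))
from plant import manip
o=manip.get_obs();M=R.from_rotvec(o["tcp_rot"]).as_matrix();print(M.round(3))
for n,p in(("wad",(643.5,223.7,21)),("bin",(590,-311,200))):print(n,M.T@(np.array(p)-o["eef_pos"]))
```

```text
(array([490.67187601, 215.39470442,  34.46548913]), np.float64(0.5603684729840385)) [490.73362261 215.08445499  36.        ] [489.7367396  215.64863994  36.        ]
[[ 0.95   0.312 -0.001]
 [ 0.312 -0.95   0.001]
 [-0.    -0.001 -1.   ]]
wad [ 681.18979387 -660.72637797  210.43596442]
bin [ 463.28917031 -169.77307504   30.73757102]
```
Old at (490.5,215.4), height 34.5≈36 good. Wad (643.5,223.7). Bottle (636,7); clean (456,-2). 

The wad is at (643.5, 223.7), centre z 21. The orange stopper is at (490.6, 215.3), top z 34.5. Both agree with the given sizes. The bin is centred at about (590, -311), rim z ~105–108. I'm moving at z ≈ 230, which clears the bottle and the bin.

Create to.py:
```python
import sys;import numpy as np;from plant import manip
from scipy.spatial.transform import Rotation as R
o=manip.get_obs();M=R.from_rotvec(o["tcp_rot"]).as_matrix()
print(o["clock"],o["eef_pos"].round(1),o["qpos"].round(2),o["finger_gap"].round(2),o["grasp_force"])
print("delta",(M.T@(np.array(list(map(float,sys.argv[1:4])))-o["eef_pos"])).round(1),"x",M[:,0].round(2))
```

Request:
drive_effector([
  [[1, 40, -39, 0, 0], [1, 45, -44, 0, 0], [1, 45, -44, 0, 0], [1, 45, -44, 0, 0], [1, 45, -44, 0, 0], [1, 45, -44, 0, 0], [1, 45, -44, 0, 0], [1, 45, -44, 0, 0], [1, 45, -44, 0, 0], [1, 45, -44, 0, 0], [1, 45, -44, 0, 0], [1, 45, -44, 0, 0]],
], force=40)

```text
clock: 1.6
eef_pos: [546.2, 43.9, 231.3]
tcp_rot: [3.102, 0.496, 0.0]
force: [0.1, -0.9, 0.3]
finger_gap: 1.001
grasp_force: 0.0Traceback (most recent call last):
```

```bash
python3 to.py 643.5 223.7 5
```

```text
  File "to.py", line 4, in <module>
    print(o["clock"],o["eef_pos"].round(1),o["qpos"].round(2),o["finger_gap"].round(2),o["grasp_force"])
                                                              ^^^^^^^^^^^^^^^^^^^^^
AttributeError: 'float' object has no attribute 'round'
```

```bash
sed -i 's/o\["finger_gap"\].round(2)/o["finger_gap"]/' to.py; python3 to.py 643.5 223.7 5
```

```text
1.6 [546.2  43.9 231.3] [ 0.38  0.17 -0.6   1.69  0.1   1.31 -1.5 ] 1.0009542969595355 0.0
delta [ 148.5 -140.5  226.2] x [0.95 0.31 0.  ]
```

Request:
drive_effector([
  [[1, 37, -35, 0, 0], [1, 37, -35, 0, 0], [1, 37, -35, 0, 0], [1, 37, -35, 30, 0], [1, 0, 0, 40, 0], [1, 0, 0, 40, 0], [1, 0, 0, 40, 0], [1, 0, 0, 0, 0], [1, 0, 0, 0, 0]],
])

```text
clock: 2.72
eef_pos: [643.1, 221.9, 82.9]
tcp_rot: [-3.101, -0.497, -0.002]
force: [-0.7, 0.9, 1.3]
finger_gap: 1.005
grasp_force: 0.0
```

```bash
python3 to.py 643.5 223.7 5
```

```text
2.725 [643.1 221.9  82.9] [ 0.04  0.58 -0.61  1.52  0.35  1.15 -1.89] 1.005055616285455 0.0
delta [ 0.8 -1.5 77.9] x [0.95 0.31 0.  ]
```

Request:
drive_effector([
  [[1, 1, -1.5, 35, 0], [1, 0, 0, 30, 0], [1, 0, 0, 12, 0], [1, 0, 0, 0, 0], [0, 0, 0, 0, 0], [0, 0, 0, 0, 0], [0, 0, 0, 0, 0], [0, 0, 0, 0, 0], [0, 0, 0, 0, 0], [0, 0, 0, 0, 0]],
], force=30)

```text
clock: 3.98
eef_pos: [643.7, 223.6, 6.0]
tcp_rot: [-3.102, -0.497, -0.003]
force: [-2.8, -1.6, 7.8]
finger_gap: 0.449
grasp_force: 29.1
```

```bash
python3 to.py 643.5 223.7 5
```

```text
3.975 [643.7 223.6   6. ] [ 0.02  0.66 -0.58  1.57  0.4   1.03 -1.93] 0.44861050625618426 29.120083451271057
delta [-0.1 -0.2  1. ] x [0.95 0.31 0.  ]
```

Request:
drive_effector([
  [[0, 0, 0, -30, 0], [0, 0, 0, -50, 0], [0, 0, 0, -50, 0], [0, 0, 0, -50, 0], [0, 0, 0, -45, 0], [0, -20, 45, 0, 0], [0, -20, 45, 0, 0], [0, -20, 45, 0, 0], [0, -20, 45, 0, 0], [0, -20, 45, 0, 0], [0, -20, 45, 0, 0], [0, -20, 45, 0, 0]],
])

```text
clock: 5.48
eef_pos: [608.1, -121.2, 229.9]
tcp_rot: [3.102, 0.497, 0.001]
force: [0.4, 0.6, -1.0]
finger_gap: 0.449
grasp_force: 30.2
```

```bash
python3 to.py 590 -311 130
```

```text
5.475 [ 608.1 -121.2  229.9] [ 0.56  0.32 -0.55  1.52  0.17  1.34 -1.26] 0.4490976464064461 30.150595642626286
delta [-76.6 174.6  99.9] x [0.95 0.31 0.  ]
```

Request:
drive_effector([
  [[0, -19, 43, 0, 0], [0, -19, 43, 0, 0], [0, -19, 44, 0, 0], [0, -19, 44, 20, 0], [0, 0, 0, 45, 0], [0, 0, 0, 45, 0], [0, 0, 0, 40, 0], [0, 0, 0, 0, 0], [0, 0, 0, 0, 0]],
])

```text
clock: 6.6
eef_pos: [591.7, -309.0, 81.3]
tcp_rot: [3.101, 0.497, 0.003]
force: [0.3, -0.4, 0.3]
finger_gap: 0.449
grasp_force: 30.3
```

```bash
python3 to.py 590 -311 80
```

```text
6.6 [ 591.7 -309.    81.3] [ 0.74  0.52 -0.44  1.56  0.24  1.11 -1.01] 0.4494162037503273 30.261060297489166
delta [-2.2  1.4  1.3] x [0.95 0.31 0.  ]
```

Request:
drive_effector([
  [[1, 0, 0, 0, 0], [1, 0, 0, 0, 0], [1, 0, 0, 0, 0], [1, 0, 0, 0, 0], [1, 0, 0, -40, 0], [1, 0, 0, -50, 0], [1, 0, 0, -50, 0], [1, 0, 0, -10, 0], [1, 0, 0, 0, 0]],
])

```text
clock: 7.72
eef_pos: [590.8, -308.8, 229.6]
tcp_rot: [3.101, 0.497, 0.001]
force: [-0.6, -0.1, -0.5]
finger_gap: 1.004
grasp_force: 0.0
```

```bash
python3 to.py 490.6 215.3 4
```

```text
7.725 [ 590.8 -308.8  229.6] [ 0.75  0.41 -0.46  1.4   0.18  1.37 -0.96] 1.0036661840557104 0.0
delta [  68.5 -529.3  225.3] x [0.95 0.31 0.  ]
```

Request:
drive_effector([
  [[1, 6, -45, 0, 0], [1, 6, -45, 0, 0], [1, 6, -45, 0, 0], [1, 6, -45, 0, 0], [1, 6, -45, 0, 0], [1, 6, -45, 0, 0], [1, 6, -45, 0, 0], [1, 6, -45, 0, 0], [1, 6, -45, 0, 0], [1, 6, -45, 0, 0], [1, 4, -40, 0, 0], [1, 4, -39, 0, 0]],
])

```text
clock: 9.22
eef_pos: [488.7, 215.7, 227.5]
tcp_rot: [3.102, 0.497, -0.004]
force: [0.0, -0.4, -0.2]
finger_gap: 0.998
grasp_force: 0.0
```

Request:
drive_effector([
  [[1, 0, 0, 40, 0], [1, 0, 0, 50, 0], [1, 0, 0, 50, 0], [1, 0, 0, 10, 0], [1, 0, 0, 0, 0]],
])

```text
clock: 9.85
eef_pos: [489.5, 215.0, 79.2]
tcp_rot: [-3.102, -0.497, 0.002]
force: [-0.8, 0.6, 1.4]
finger_gap: 0.999
grasp_force: 0.0
```

```bash
python3 to.py 490.6 215.3 4
```

Run:
```python
from h import *;from plant import manip
c=manip.read_camera("top");cv2.imwrite("pics/t1.png",c["img"][...,::-1])
```

```text
9.85 [489.5 215.   79.2] [ 0.17  0.33 -0.77  1.89  0.27  1.03 -1.97] 0.9989805395807646 0.0
delta [ 1.2  0.1 75.2] x [ 0.95  0.31 -0.  ]
```

View pics/t1.png

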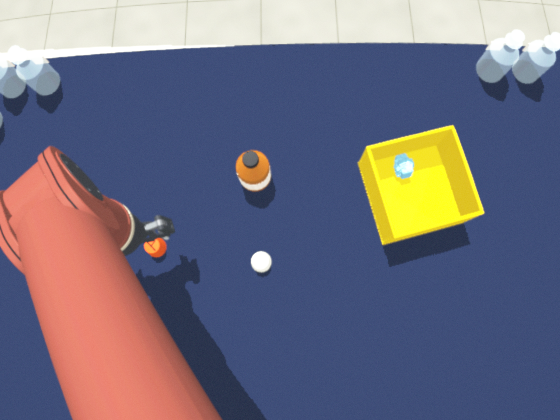

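The wad is in the bin at (404,167). The bottle (254,170) and white stopper (261,262) haven't moved, and the gripper is above the orange stopper at (155,246).

Request:
drive_effector([
  [[1, 1, 0, 35, 0], [1, 0, 0, 30, 0], [1, 0, 0, 10, 0], [1, 0, 0, 0, 0], [0, 0, 0, 0, 0], [0, 0, 0, 0, 0], [0, 0, 0, 0, 0], [0, 0, 0, 0, 0], [0, 0, 0, 0, 0], [0, 0, 0, 0, 0]],
], force=40)

```text
clock: 11.15
eef_pos: [491.4, 215.5, 5.5]
tcp_rot: [3.102, 0.497, 0.002]
force: [-3.2, -1.3, 10.2]
finger_gap: 0.439
grasp_force: 39.3
```

Request:
drive_effector([
  [[0, 0, 0, -20, 0], [0, 0, 0, -40, 0], [0, 0, 0, -50, 0], [0, 0, 0, -50, 0], [0, 0, 0, -50, 0], [0, 0, 0, -16, 0], [0, 0, 0, 0, 0]],
])

```text
clock: 12.02
eef_pos: [491.2, 215.6, 231.5]
tcp_rot: [3.102, 0.497, 0.003]
force: [-0.3, 0.1, -0.6]
finger_gap: 0.433
grasp_force: 40.1
```

```bash
python3 to.py 590 -311 230
```

```text
12.025 [491.2 215.6 231.5] [ 0.24  0.18 -0.82  1.71  0.14  1.31 -1.86] 0.4326537595599217 40.102029733825475
delta [-70.7 531.1   1.6] x [0.95 0.31 0.  ]
```

Request:
drive_effector([
  [[0, -6, 40, 0, 0], [0, -6, 45, 0, 0], [0, -6, 45, 0, 0], [0, -6, 45, 0, 0], [0, -6, 45, 0, 0], [0, -6, 45, 0, 0], [0, -6, 45, 0, 0], [0, -6, 45, 0, 0], [0, -6, 45, 0, 0], [0, -6, 45, 0, 0], [0, -6, 45, 0, 0], [0, -5, 41, 0, 0]],
])

```text
clock: 13.52
eef_pos: [588.5, -312.6, 227.7]
tcp_rot: [-3.1, -0.496, 0.005]
force: [1.0, 1.2, 0.8]
finger_gap: 0.432
grasp_force: 40.1
```

Request:
drive_effector([
  [[0, 0, 0, 40, 0], [0, 0, 0, 50, 0], [0, 0, 0, 50, 0], [0, 0, 0, 10, 0], [0, 0, 0, 0, 0]],
])

```text
clock: 14.15
eef_pos: [589.1, -310.9, 79.9]
tcp_rot: [-3.101, -0.497, 0.002]
force: [0.5, 0.2, -0.6]
finger_gap: 0.432
grasp_force: 40.1
```

```bash
python3 to.py 590 -311 80
```

```text
14.15 [ 589.1 -310.9   79.9] [ 0.75  0.52 -0.45  1.57  0.24  1.11 -1.01] 0.43221513917813953 40.10084182256833
delta [ 0.9  0.4 -0.1] x [ 0.95  0.31 -0.  ]
```

Request:
drive_effector([
  [[1, 0, 0, 0, 0], [1, 0, 0, 0, 0], [1, 0, 0, 0, 0], [1, 0, 0, 0, 0], [1, 0, 0, -40, 0], [1, 0, 0, -50, 0], [1, 0, 0, -50, 0], [1, 0, 0, -10, 0], [1, 0, 0, 0, 0]],
])

```text
clock: 15.28
eef_pos: [589.5, -311.4, 230.7]
tcp_rot: [3.101, 0.497, 0.001]
force: [-0.6, 0.6, -0.8]
finger_gap: 0.995
grasp_force: 0.0
```

Request:
drive_effector([
  [[1, 0, -45, 0, 0], [1, 0, -45, 0, 0], [1, 0, -45, 0, 0], [1, 0, -45, 0, 0], [1, 0, -45, 0, 0], [1, 0, -45, 0, 0], [1, 0, -45, 0, 0], [1, 0, -45, 0, 0], [1, 0, -45, 0, 0], [1, 0, -45, 0, 0], [1, 0, 0, 0, 0], [1, 0, 0, 0, 0]],
])

```text
clock: 16.77
eef_pos: [448.3, 115.3, 229.2]
tcp_rot: [3.102, 0.497, -0.003]
force: [-0.1, -0.1, -0.0]
finger_gap: 0.998
grasp_force: 0.0
```

Run:
```python
from h import *;from plant import manip
c=manip.read_camera("top");cv2.imwrite("pics/t2.png",c["img"][...,::-1])
```

```text
(no output)
```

View pics/t2.png

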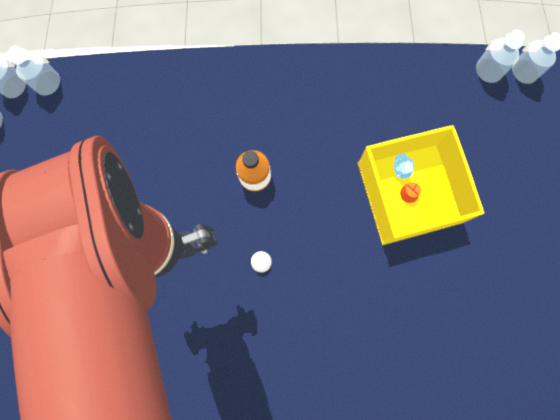

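The wad (404,167) and the orange stopper (411,193) are both in the bin. The bottle (254,170) and the white stopper (261,262) are where they started, and the arm is clear of everything.

```bash
python3 -c "
from plant import manip
print(manip.job_done())"
```

```text
the job is handed in; nothing more can be done
None
```

The paper wad and the orange stopper are in the yellow bin, the white stopper and amber bottle stand where they were, and the job was handed in at about 17 s (no verdict was returned).

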